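# Pack the heating block and latch the transit case

### The job

The lab is moving out: set the aluminium heating block gently down flat in the free right-hand compartment of the transit case, close the blue lid without slamming it, then turn both wing knobs clockwise to their stops, so that each hidden tongue swings under the front frame edge. Leave the power adapter in the case and the beaker, jar and bottle on the bench where they are.

Things in the scene. Friction and masses are not known exactly. Their poses are not given: they have to be found in the camera images.
- case: Grey case fixed to the bench, 180 deep (x, front to hinge) x 280 wide (y, to its left) x 85 mm high without lid. Origin: centre of underside. Walls, floor 5 mm. A divider (50 mm high, 5 thick) at y = 0 parts it into a left bay (holds the adapter) and a free right bay (-y), each 132 mm wide. A frame edge (flange) 25 mm deep, 6 thick runs along the front rim, so the opening spans x = -65 to 85 mm.
- bay (a point): Centre of the free right bay's floor, 5 mm above the bench; axes as the case.
- block: Aluminium heating block with eight dark wells on top, 80 mm (its x) x 50 mm (its y) x 45 mm high, about 0.42 kg. Origin: centre of its underside. Starts upright on the bench to the right of the case, at any yaw.
- lid (a joint): Blue lid hinged at the case's back: 0 = shut, grows as it opens. Starts at 1.62 to 1.85 (open, leaning away from the robot). Stiff: stays where left above 0.5, may sink slowly shut below; 1 to 4 N at its free edge moves it down; firm stop at 0. 180 mm from hinge to free edge, 280 wide, 6 thick; its outer face looks away from the robot while open.
- lid_edge (a point): Middle of the lid's free (front) edge, on its outer face; moves with the lid. Its x points from the free edge towards the hinge, its z out of the outer face.
- lid_hinge (a point): Middle of the hinge line, at the case's back, 88 mm above the bench (case frame x = 90 mm, z = 88 mm), mid-thickness of the lid.
- left_wing (a joint): Black wing knob at the left (+y of the case), 80 mm off the centre line, 125 mm from the hinge. Value = turn clockwise seen from above: 0 = wing parallel to the front edge, tongue clear; 1.57 = stop, wing square to the front edge, tongue forward under the frame edge. Friction 0.05 N m, stays where left. Starts 0.08 to 0.45; past 0.5 with the lid up the tongue keeps the lid from shutting.
- left_wing_grip (a point): On the left knob's axis at mid wing, 22.5 mm above the lid's top face. Wing: upright blade 46 mm long (own y), 10 thick (own x), 25 high, its top 35 mm above the lid, on a round boss 20 mm wide, 10 high. A yellow mark on the top of one end (own -y) lies over the tongue. Own z = turning axis, out of the lid.
- left_tongue_tip (a point): Tip (upper edge) of the left latch's hidden steel tongue, 45 mm from the knob's axis in the direction of the yellow mark and 16 mm below the lid's top face; the tongue is 14 mm wide, 4 mm thick. It turns with the knob.
- right_wing (a joint): Black wing knob at the right (-y of the case), 80 mm off the centre line, 125 mm from the hinge. Value = turn clockwise seen from above: 0 = wing parallel to the front edge, tongue clear; 1.57 = stop, wing square to the front edge, tongue forward under the frame edge. Friction 0.05 N m, stays where left. Starts 0.08 to 0.45; past 0.5 with the lid up the tongue keeps the lid from shutting.
- right_wing_grip (a point): On the right knob's axis at mid wing, 22.5 mm above the lid's top face. Wing: upright blade 46 mm long (own y), 10 thick (own x), 25 high, its top 35 mm above the lid, on a round boss 20 mm wide, 10 high. A yellow mark on the top of one end (own -y) lies over the tongue. Own z = turning axis, out of the lid.
- right_tongue_tip (a point): Tip (upper edge) of the right latch's hidden steel tongue, 45 mm from the knob's axis in the direction of the yellow mark and 16 mm below the lid's top face; the tongue is 14 mm wide, 4 mm thick. It turns with the knob.
- frame_edge (a point): Middle of the inner lower edge of the front frame edge (case frame x = -65 mm, z = 79 mm): with the lid shut the locked tongues lie some 4 mm below this flange and reach 15 mm past its edge.
- adapter: Bystander: black power adapter, 100 x 60 x 35 mm high, lying in the left bay. Origin: centre of its underside.
- beaker: Bystander: empty glass beaker, 68 mm wide, 85 mm high, on the bench. Origin: centre of its underside.
- jar: Bystander: white jar with red cap, 62 mm wide, 78 mm high, on the bench. Origin: centre of its underside.
- bottle: Bystander: bottle with blue cap, 64 mm wide, 160 mm high, on the bench. Origin: centre of its underside.

How it is judged:
On the way, in this order (a step that is already met when the one before it is completed fails the run):
1. the block lies flat on the floor of the right bay, let go (x of block in the frame of case between -0.065 and 0.075 m and y of block in the frame of case between -0.125 and -0.015 m and z of block in the frame of case below 0.012 m and angle between block's own z axis and vertical below 0.12 rad and contact force between block and the fingers below 0.1 N), for 0.2 s.
2. the lid is shut over it (x of block in the frame of case between -0.065 and 0.075 m and y of block in the frame of case between -0.125 and -0.015 m and z of block in the frame of case below 0.012 m and angle between block's own z axis and vertical below 0.12 rad and value of joint lid below 0.035 rad), for 0.2 s.
3. both tongues are turned under the frame edge (value of joint lid below 0.035 rad and value of joint each of left_wing, right_wing above 1.3 rad and x of each of left_tongue_tip, right_tongue_tip in the frame of case below -0.074 m and z of each of left_tongue_tip, right_tongue_tip in the frame of case below 0.08 m), for 0.2 s.
At the end, for the whole second after the job is handed in: Block flat on the right bay floor (centre at case x -65 to 75, y -125 to -15 mm, underside below 12 mm, tilt under 0.12 rad) and still, lid shut (below 0.035 rad), both wings past 1.3 rad (stop 1.57), both tongue tips under the frame edge, 9 mm or more past its inner edge (all of step 3 and x of block in the frame of case between -0.065 and 0.075 m and y of block in the frame of case between -0.125 and -0.015 m and z of block in the frame of case below 0.012 m and angle between block's own z axis and vertical below 0.12 rad and linear speed of block below 0.02 m/s); the robot touches nothing.
It fails at once if the lid is slammed (faster than 2.5 rad/s over its last 0.15 rad) (value of joint lid below 0.15 rad and velocity of joint lid below -2.5 rad/s).
It fails at once if the block is dropped (faster than 0.7 m/s while out of the fingers) (linear speed of block above 0.7 m/s and contact force between block and the fingers below 0.05 N).
It fails at once if the power adapter is shifted by more than 30 mm (distance of adapter from where it was at the start of the episode above 0.03 m).
It fails at once if the beaker, jar or bottle is shifted by more than 30 mm or tipped over (distance of any of beaker, jar, bottle from where it was at the start of the episode above 0.03 m or angle between any of beaker, jar, bottle's own z axis and vertical above 0.3 rad).
It also fails if it takes over 72 s, if anything falls off the work surface, if the arm or the gripper's body presses on something with over 40 N, if the wrist force passes 120 N, or if a joint passes its speed limit or range.

### The arm

A 7-joint arm with a two-finger parallel gripper is mounted at the origin on the work surface. World frame = base frame: x ahead of the robot, y to its left, z up, the work surface at z = 0. Lengths are in m, angles in rad, forces in N, time in s.
With the tool pointing down it reaches from about 0.4 to 0.85 m from the base axis. Payload 10.4 kg.
Tool frame: the origin (TCP) lies midway between the tips of the shut fingers; the grasp point (between the pads) lies 19 mm behind it; z points along the fingers, y is the direction in which the jaws open and shut (so a half turn about z gives the same grasp; the last joint's range is limited). The gripper opens to 85 mm and grips with 20 to 120 N. Pads are 22 mm wide; open, the fingers measure 114 mm over their backs; the gripper's body (76 mm by 85 mm) begins 54 mm behind the grasp point. The pads swing forward as they close: fully open they stand 13 mm farther back than shut.
Start: joints at [1.16, 0.332, -0.065, 1.46, 0.022, 1.35, -0.088], TCP at [0.236, -0.579, 0.231] pointing down, gripper open.
Joint ranges: [-2.6, 2.6], [-0.5, 2.12], [-1.47, 1.34], [0.16, 2.42], [-1.27, 4.41], [0.06, 2.06], [-2.6, 2.6]. Speed limits (rad/s): [2.22, 2.22, 2.79, 2.79, 3.14, 3.14, 3.14].

### API

Orientations are given as a unit quaternion [x, y, z, w].
In Python, from workcell import manip, viewer gives the robot as it stands.
- The arm moves only by the tool move_arm, never from a script. Its argument "deltas" is a list of rows, each a list of 7 numbers: the shift along the tool's x, y, z in m, then the turn, a rotation vector about the tool's x, y, z in degrees, then the opening, from -1 (shut) to 1 (fully open). In form: [[dx, dy, dz, wx, wy, wz, gripper], ...]. A call has 1 to 10 rows; each row shifts and turns the commanded pose from where the row before left it, along the tool's axes as they then stand; what a row does not reach is not made up. A row lasts 1/8 s, in which the tool goes at most 62.5 mm and 10.7 degrees, less where a joint would pass 70% of its speed; a pose out of reach is approached as far as the arm can. A call with a gripper value outside its range is refused whole. The fingers move at their own pace and stop on an object; "force" is the grip in N (left out, the last holds). Time passes only in rows, so rows that do not move let the fingers close. It gives the time, the measured TCP pose, the force and the opening at its end, in the units of the state.
- manip.get_obs(): the state, without advancing time (a new reading comes with each control period).
- viewer.camera(name): name is "scene" or "top" or "wrist"; returns (picture, depth): 480x640x3 uint8, red, green, blue; 480x640 float32, m along the optical axis (not along the pixel's ray), 0 where there is no reading.
- viewer.calibration(name): a dict with "fx", "fy", "cx", "cy" (pixels), "R" (3x3) and "t" (3): a world point X has camera coordinates R X + t; the wrist camera has in their place "T_tool_cam" (4x4, takes a point from camera to tool coordinates, whose origin is the TCP and whose axes are the flange's). Camera axes: x right, y down, z forward; pixel columns grow to the right and rows downward; lengths in m; the calibration is good to about 2 mm. The wrist camera is an equidistant fisheye: a pixel r from the principal point sees the ray r / f radians off the axis. A picture is of the moment at which its call begins: read the wrist's pose just before it. calibration takes no time and is no camera call.
- manip.hand_in(): hands the job in, once; it reports no verdict.
The state is a dict: "clock": time; "joint_pos": joint angles; "joint_velocities": joint speeds; "tau": joint torques, N m; "position": TCP position; "ee_rot": TCP orientation; "ft_force": force on the tool from outside, world axes, zero at the start; "torque": the same for the moment, N m; "grip_width": opening from 0.0 (shut) to 1.0 (fully open).
Only numpy, scipy, OpenCV 4.12 (cv2) and the standard library are available. Lean on these libraries where they do the work, as an engineer would, in place of code of your own. Each camera call takes 0.05 s, during which the arm holds its last target.

## Working session

There is one attempt and no reset: what is moved stays moved. The work goes in short steps, Python scripts to look and compute and a tool call to move; the robot and the scene stay as the last step left them, time stands still between calls to the robot, and variables do not carry over. Pictures are saved under pics/ and viewed, and the job is handed in when it is done.

Besides the shell and the picture viewer there is one more tool, called after "Emit:" by a JSON object that holds its "fn" and its "kwargs". move_arm: Moves the arm, as the interface text tells. Its arguments: {"type":"object","properties":{"deltas":{"type":"array"},"force":{"type":"number"}},"required":["deltas"]}

```bash
mkdir -p pics; ls; cat > h.py <<'E'
import numpy as np, cv2
from workcell import manip, viewer
from scipy.spatial.transform import Rotation as Ro
def cloud(name):
    im,d=viewer.camera(name); c=viewer.calibration(name)
    v,u=np.mgrid[0:480,0:640]
    P=np.stack([(u-c['cx'])/c['fx']*d,(v-c['cy'])/c['fy']*d,d],-1)
    W=(P-np.array(c['t']))@np.array(c['R'])
    W[d==0]=np.nan
    return im,d,W
def save(name,im): cv2.imwrite('pics/'+name+'.png',im[:,:,::-1])
E
python3 - <<'E'
from h import *
o=manip.get_obs();print(o)
for n in ('scene','top'):
    im,d,W=cloud(n); save(n+'1',im); np.savez('pics/'+n+'1.npz',im=im,W=W)
    c=viewer.calibration(n);print(n,-np.array(c['R']).T@c['t'])
print(viewer.calibration('wrist'))
E
```

```text
pics
{'clock': 0.0, 'joint_pos': array([ 1.16037057,  0.33287865, -0.06468626,  1.46094136,  0.02164961,
        1.34985633, -0.08852416]), 'joint_velocities': array([ 0.00050209, -0.00215031,  0.000769  ,  0.00027268,  0.00034204,
       -0.00062627, -0.0004207 ]), 'tau': array([-4.12330537e-04, -6.25454092e+01,  4.89662960e-02, -3.91597795e+01,
        1.62151270e-02,  9.91892768e-03, -2.29290242e-05]), 'position': array([ 0.23619758, -0.57826157,  0.23051164]), 'ee_rot': array([ 9.81258008e-01,  1.92697278e-01, -1.89764320e-04, -6.67149551e-04]), 'ft_force': array([ 0.00798322,  0.0480849 , -0.20182499]), 'torque': array([-0.03315404, -0.04383029,  0.05210738]), 'grip_width': 0.9979518824934974}
scene [ 0.99783121 -0.38970752  0.88177983]
top [ 0.39413866 -0.09266765  0.87161057]
{'fx': 371.64829954431775, 'fy': 371.64829954431775, 'cx': 318.4231524136847, 'cy': 238.928199597025, 'T_tool_cam': array([[ 1.93920017e-04, -9.63509459e-01, -2.67674213e-01,
         6.67283689e-02],
       [ 9.99999892e-01,  3.00114975e-04, -3.55819186e-04,
         1.52313824e-04],
       [ 4.23168191e-04, -2.67674115e-01,  9.63509413e-01,
        -1.43378343e-01],
       [ 0.00000000e+00,  0.00000000e+00,  0.00000000e+00,
         1.00000000e+00]])}
```

View pics/scene1.png

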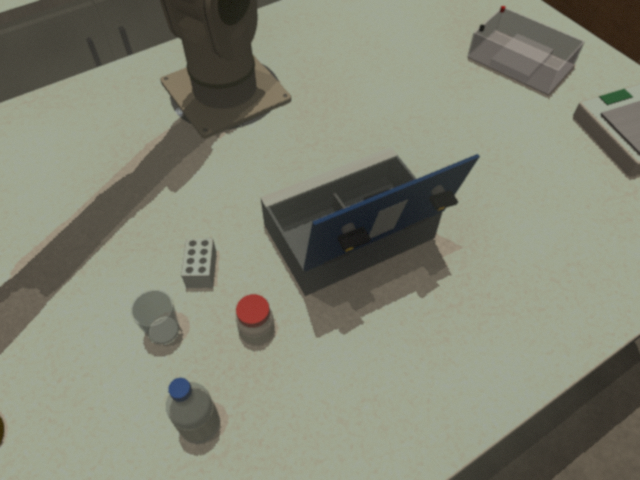

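View pics/top1.png

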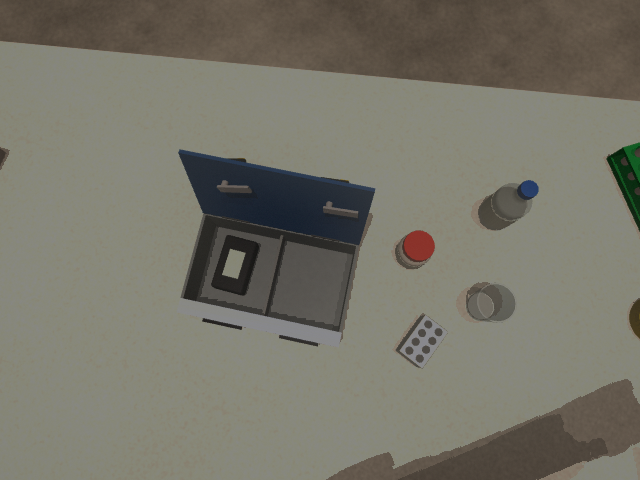

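The scene view shows the block at about (199,262), and the top view shows it at (423,341). The jar is at (417,248), the beaker at (490,302) and the bottle at (510,200). The case opening spans about (185..355, 220..340), with the lid leaning back above it.

```bash
python3 - <<'E'
from h import *
f=np.load('pics/top1.npz');im,W=f['im'],f['W']
s=np.load('pics/scene1.npz');ims,Ws=s['im'],s['W']
# top camera block
def reg(W,u0,u1,v0,v1): return W[v0:v1,u0:u1].reshape(-1,3)
print('bench z',np.nanmedian(reg(W,50,150,350,450)[:,2]),np.nanmedian(reg(Ws,60,140,200,240)[:,2]))
def top(P,lo,hi,nm):
    Q=P[(P[:,2]>lo)&(P[:,2]<hi)]
    r=cv2.minAreaRect((Q[:,:2]*1000).astype(np.float32));print(nm,len(Q),np.median(Q[:,2]),r)
    return Q
top(reg(W,390,455,305,375),.035,.055,'block top')
top(reg(Ws,170,225,225,300),.035,.055,'block scene')
top(reg(W,390,445,222,275),.07,.09,'jar')
top(reg(Ws,225,285,285,350),.07,.09,'jar s')
top(reg(W,455,525,275,330),.02,.09,'beaker')
top(reg(W,480,545,170,230),.1,.17,'bottle')
# case: rim z~85
P=reg(W,165,375,200,350)
Q=P[(P[:,2]>.079)&(P[:,2]<.092)]
print(len(Q));r=cv2.minAreaRect((Q[:,:2]*1000).astype(np.float32));print(r,cv2.boxPoints(r))
Ps=reg(Ws,250,450,150,300);Qs=Ps[(Ps[:,2]>.079)&(Ps[:,2]<.092)]
print(len(Qs));r=cv2.minAreaRect((Qs[:,:2]*1000).astype(np.float32));print(r,cv2.boxPoints(r))
# rasters
img=np.zeros((500,600,3),np.uint8)
for A,c in((Q,(255,255,255)),(Qs,(0,0,255))):
    for p in A:
        u=int((0.35-p[1])*1000)+0;v=int((0.75-p[0])*1000)
        if 0<=u<600 and 0<=v<500: img[v,u]=c
cv2.imwrite('pics/rim.png',img)
E
```

```text
bench z 0.0016652052799375104 0.0010401526397765956
block top 1368 0.04581947397160398 ((414.8856506347656, -268.8252258300781), (50.544166564941406, 80.2021255493164), 58.36081314086914)
block scene 1148 0.04568925170994878 ((415.9822998046875, -268.6601257324219), (50.696022033691406, 83.43637084960938), 57.72975158691406)
jar 758 0.07873087686833484 ((577.6192016601562, -243.58119201660156), (53.56515121459961, 53.80426788330078), 73.91548919677734)
jar s 854 0.0786647871985938 ((578.4190673828125, -243.96356201171875), (53.85749435424805, 54.258670806884766), 47.449668884277344)
beaker 1143 0.06251928519124925 ((491.46234130859375, -379.2313232421875), (67.1637191772461, 66.44207763671875), 66.295166015625)
bottle 1120 0.11926422171221815 ((667.1712036132812, -394.6734313964844), (61.537837982177734, 52.93059158325195), 38.27702713012695)
3596
((491.8570556640625, 10.03594970703125), (280.75146484375, 178.4410858154297), 84.15215301513672) [[ 388.79837  -120.518845]
 [ 566.3108   -138.69969 ]
 [ 594.9158    140.59074 ]
 [ 417.40332   158.77159 ]]
2423
((493.4676818847656, -39.54002380371094), (383.31744384765625, 196.01187133789062), 84.55834197998047) [[ 377.72803 -221.04088]
 [ 572.8565  -239.6291 ]
 [ 609.20734  141.96083]
 [ 414.07886  160.54906]]
```

View pics/rim.png

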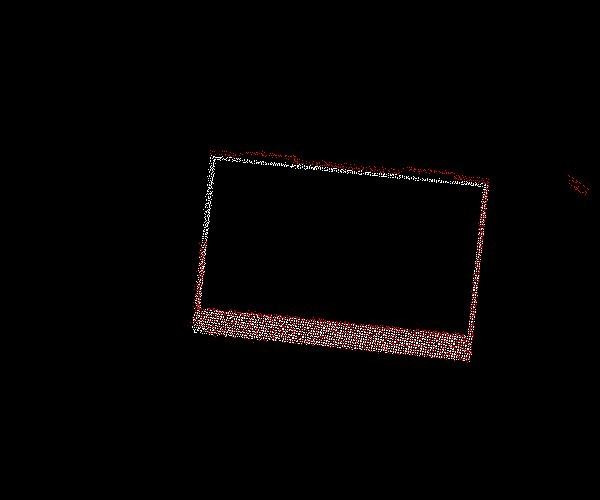

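```bash
cat >> h.py <<'E'
CX,CY,TH=0.4925,0.010,-0.102
def c2w(x,y,z=0):
    c,s=np.cos(TH),np.sin(TH); return np.array([CX+c*x-s*y,CY+s*x+c*y,z])
def down(yawy_deg):   # tool z down, tool y at given world yaw
    a=np.radians(yawy_deg); y=np.array([np.cos(a),np.sin(a),0]); z=np.array([0,0,-1.]); x=np.cross(y,z)
    return Ro.from_matrix(np.stack([x,y,z],1))
def plan(p1,R1,n,g,p0=None,R0=None,sgn=None):
    o=manip.get_obs()
    if p0 is None: p0=np.array(o['position'])
    if R0 is None: R0=Ro.from_quat(o['ee_rot'])
    rv=(R0.inv()*R1).as_rotvec()
    Rc,pc=R0,np.array(p0)
    rows=[]
    for i in range(n):
        pt=p0+(np.array(p1)-p0)*(i+1)/n
        d=np.round(Rc.inv().apply(pt-pc),4); w=np.round(np.degrees(rv)/n,1)
        pc=pc+Rc.apply(d); Rc=Rc*Ro.from_rotvec(np.radians(w))
        rows.append([float(a) for a in d]+[float(a) for a in w]+[g])
    for i in range(0,n,10): print(str(rows[i:i+10]).replace(' ',''))
    return pc,Rc
def show():
    o=manip.get_obs(); R=Ro.from_quat(o['ee_rot']).as_matrix()
    print('t',round(o['clock'],2),'p',np.round(o['position'],4),'yawy',np.round(np.degrees(np.arctan2(R[1,1],R[0,1])),1),'z',np.round(R[:,2],3),'F',np.round(o['ft_force'],1),'g',round(o['grip_width'],3),'j',np.round(o['joint_pos'],2))
E
python3 - <<'E'
from h import *
f=np.load('pics/top1.npz');W=f['W'];im=f['im'];s=np.load('pics/scene1.npz');Ws=s['W'];ims=s['im']
# lid plane in case frame
for nm,A,I in(('top',W,im),('sc',Ws,ims)):
    m=(I[...,2].astype(int)>I[...,0]*1.8)&(A[...,2]>.1)&(A[...,2]<.3)&(A[...,0]>.5)&(A[...,1]>-.2)
    P=A[m]-[CX,CY,0];c,s_=np.cos(TH),np.sin(TH)
    x=c*P[:,0]+s_*P[:,1];y=-s_*P[:,0]+c*P[:,1];z=P[:,2]
    k=np.polyfit(z,x,1);print(nm,len(P),'lid angle',np.pi/2+np.arctan(k[0]),'x at z=.088',np.polyval(k,.088),'zmax',z.max(),'y',y.min(),y.max())
pc,Rc=plan([.415,-.269,.13],down(58.1),14,1)
print(pc)
E
```

```text
top 1554 lid angle 1.8007155278815847 x at z=.088 0.08604496059325545 zmax 0.268087947837762 y -0.09815784547945514 0.1376070392997133
sc 367 lid angle 1.7697994018988228 x at z=.088 0.09215800923547493 zmax 0.2675586690241069 y -0.1391464185034419 0.04635526526480114
[[0.0202,-0.0156,0.0072,-0.0,-0.0,-9.0,1],[0.0224,-0.0123,0.0072,-0.0,-0.0,-9.0,1],[0.024,-0.0086,0.0072,-0.0,-0.0,-9.0,1],[0.025,-0.0048,0.0072,-0.0,-0.0,-9.0,1],[0.0255,-0.0007,0.0072,-0.0,-0.0,-9.0,1],[0.0253,0.0032,0.0072,-0.0,-0.0,-9.0,1],[0.0245,0.0072,0.0072,-0.0,-0.0,-9.0,1],[0.0231,0.0109,0.0072,-0.0,-0.0,-9.0,1],[0.0211,0.0143,0.0072,-0.0,-0.0,-9.0,1],[0.0186,0.0175,0.0072,-0.0,-0.0,-9.0,1]]
[[0.0156,0.0202,0.0072,-0.0,-0.0,-9.0,1],[0.0122,0.0224,0.0072,-0.0,-0.0,-9.0,1],[0.0087,0.024,0.0073,-0.0,-0.0,-9.0,1],[0.0047,0.025,0.0072,-0.0,-0.0,-9.0,1]]
[ 0.41499257 -0.26904074  0.12995609]
```

Emit:
{"fn": "move_arm", "kwargs": {"deltas": [[0.02,-0.016,0.007,0,0,-9,1],[0.022,-0.012,0.007,0,0,-9,1],[0.024,-0.009,0.007,0,0,-9,1],[0.025,-0.005,0.007,0,0,-9,1],[0.025,-0.001,0.007,0,0,-9,1],[0.025,0.003,0.007,0,0,-9,1],[0.024,0.007,0.007,0,0,-9,1],[0.023,0.011,0.007,0,0,-9,1],[0.021,0.014,0.007,0,0,-9,1],[0.019,0.017,0.007,0,0,-9,1]]}}

```text
clock: 1.35
position: [0.3614, -0.3575, 0.1608]
ee_rot: [0.555, 0.832, 0.0, -0.0]
ft_force: [-0.1, -0.0, 0.5]
grip_width: 1.001
```

Emit:
{"fn": "move_arm", "kwargs": {"deltas": [[0.016,0.02,0.007,0,0,-9,1],[0.012,0.022,0.007,0,0,-9,1],[0.009,0.024,0.007,0,0,-9,1],[0.005,0.025,0.007,0,0,-9,1],[0,0,0,0,0,0,1],[0,0,0,0,0,0,1]]}}

```text
clock: 2.1
position: [0.411, -0.2703, 0.1333]
ee_rot: [0.275, 0.961, -0.0, -0.0]
ft_force: [-0.1, -0.1, 0.1]
grip_width: 1.001
```

```bash
python3 - <<'E'
from h import *
show()
im,d=viewer.camera('wrist'); save('w1',im)
plan([.415,-.269,.010],down(58.1),5,1)
E
```

```text
t 2.1 p [ 0.411  -0.2703  0.1333] yawy 58.1 z [-0. -0. -1.] F [-0.1 -0.1  0.1] g 1.001 j [ 0.98  0.16 -0.52  1.9   0.09  1.1   1.43]
[[-0.0005,0.0007,0.0247,-0.0,0.0,-0.0,1],[-0.0005,0.0007,0.0246,-0.0,0.0,-0.0,1],[-0.0006,0.0007,0.0247,-0.0,0.0,-0.0,1],[-0.0005,0.0007,0.0247,-0.0,0.0,-0.0,1],[-0.0005,0.0007,0.0247,-0.0,0.0,-0.0,1]]
```

View pics/w1.png

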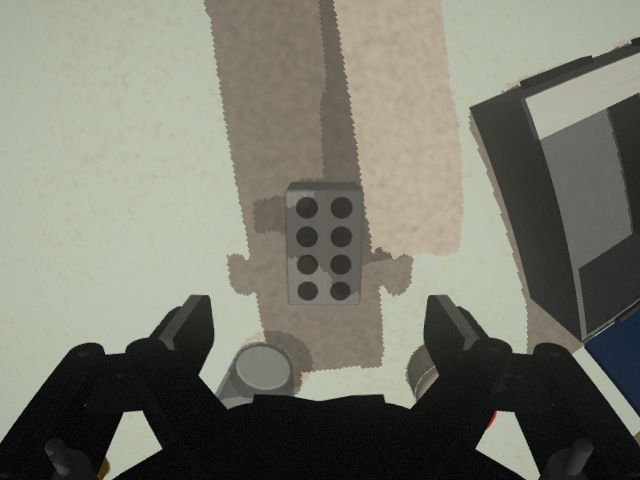

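The wrist view shows the block at (324,243). It is square to the jaws and centred between the fingers.

Emit:
{"fn": "move_arm", "kwargs": {"deltas": [[-0.001,0.001,0.025,0,0,0,1],[-0.001,0.001,0.025,0,0,0,1],[0,0.001,0.025,0,0,0,1],[-0.001,0,0.025,0,0,0,1],[0,0.001,0.023,0,0,0,1],[0,0,0,0,0,0,1],[0,0,0,0,0,0,-1],[0,0,0,0,0,0,-1],[0,0,0,0,0,0,-1],[0,0,0,0,0,0,-1]], "force": 40}}

```text
clock: 3.4
position: [0.4166, -0.2687, 0.0115]
ee_rot: [0.274, 0.962, -0.001, 0.001]
ft_force: [-0.3, -0.0, 6.1]
grip_width: 0.579
```

Emit:
{"fn": "move_arm", "kwargs": {"deltas": [[0,0,0,0,0,0,-1],[0,0,0,0,0,0,-1],[0,0,0,0,0,0,-1],[0,0,-0.02,0,0,0,-1],[0,0,-0.02,0,0,0,-1],[0,0,-0.03,0,0,0,-1],[0,0,-0.03,0,0,0,-1],[0,0,0,0,0,0,-1]]}}

```text
clock: 4.4
position: [0.4171, -0.2687, 0.1122]
ee_rot: [0.274, 0.962, -0.001, 0.002]
ft_force: [0.9, -0.3, -3.8]
grip_width: 0.581
```

```bash
python3 - <<'E'
from h import *
show()
p=c2w(.005,-.07); print(p)
q,R=plan([*p[:2],.19],down(90-5.85),8,-1)
E
```

```text
t 4.4 p [ 0.4171 -0.2687  0.1122] yawy 58.2 z [ 0.003 -0.003 -1.   ] F [ 0.9 -0.3 -3.8] g 0.581 j [ 0.97  0.19 -0.53  1.92  0.11  1.05  1.41]
[ 0.49034639 -0.06014529  0.        ]
[[0.0059,0.027,-0.0098,-0.0,0.0,-3.2,-1],[0.0044,0.0272,-0.0097,-0.0,0.0,-3.2,-1],[0.0029,0.0275,-0.0098,-0.0,0.0,-3.2,-1],[0.0013,0.0276,-0.0098,-0.0,0.0,-3.2,-1],[-0.0002,0.0276,-0.0097,-0.0,0.0,-3.2,-1],[-0.0018,0.0275,-0.0098,-0.0,0.0,-3.2,-1],[-0.0032,0.0274,-0.0098,-0.0,0.0,-3.2,-1],[-0.0049,0.0272,-0.0097,-0.0,0.0,-3.2,-1]]
```

Emit:
{"fn": "move_arm", "kwargs": {"deltas": [[0.006,0.027,-0.01,0,0,-3.2,-1],[0.004,0.027,-0.01,0,0,-3.2,-1],[0.003,0.027,-0.01,0,0,-3.2,-1],[0.001,0.028,-0.01,0,0,-3.2,-1],[0,0.028,-0.01,0,0,-3.2,-1],[-0.002,0.028,-0.01,0,0,-3.2,-1],[-0.003,0.027,0,0,0,-3.2,-1],[-0.005,0.027,0,0,0,-3.2,-1],[0,0,0,0,0,0,-1],[0,0,0,0,0,0,-1]]}}

```text
clock: 5.65
position: [0.4897, -0.0597, 0.1698]
ee_rot: [0.054, 0.999, -0.0, -0.0]
ft_force: [0.1, 0.2, -4.3]
grip_width: 0.577
```

```bash
python3 - <<'E'
from h import *
show()
im,d=viewer.camera('wrist'); save('w2',im)
im,d,W=cloud('top'); save('top2',im)
p=c2w(.005,-.07)
q,R=plan([*p[:2],.0175],down(90-5.85),8,-1)
E
```

```text
t 5.65 p [ 0.4897 -0.0597  0.1698] yawy 83.8 z [-0.001  0.    -1.   ] F [ 0.1  0.2 -4.3] g 0.577 j [ 0.73  0.15 -0.75  1.85  0.11  1.18  1.41]
[[-0.0001,0.0,0.0191,-0.0,-0.0,-0.0,-1],[-0.0001,0.0001,0.019,-0.0,-0.0,-0.0,-1],[-0.0001,0.0,0.0191,-0.0,-0.0,-0.0,-1],[-0.0001,0.0001,0.019,-0.0,-0.0,-0.0,-1],[-0.0001,0.0,0.0191,-0.0,-0.0,-0.0,-1],[-0.0001,0.0,0.0191,-0.0,-0.0,-0.0,-1],[-0.0,0.0001,0.019,-0.0,-0.0,-0.0,-1],[-0.0001,0.0,0.0191,-0.0,-0.0,-0.0,-1]]
```

View pics/w2.png

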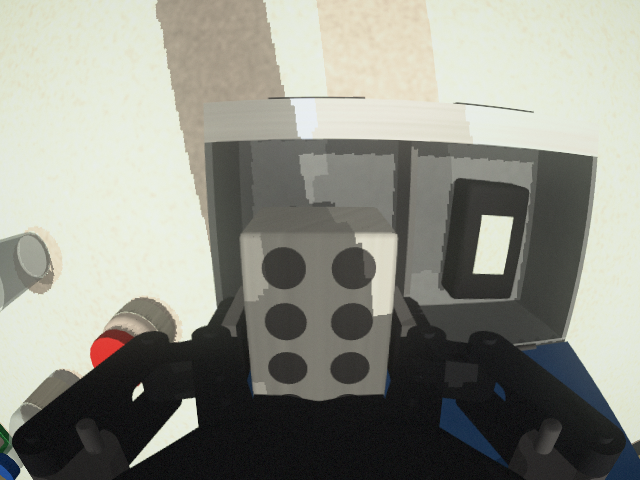

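View pics/top2.png

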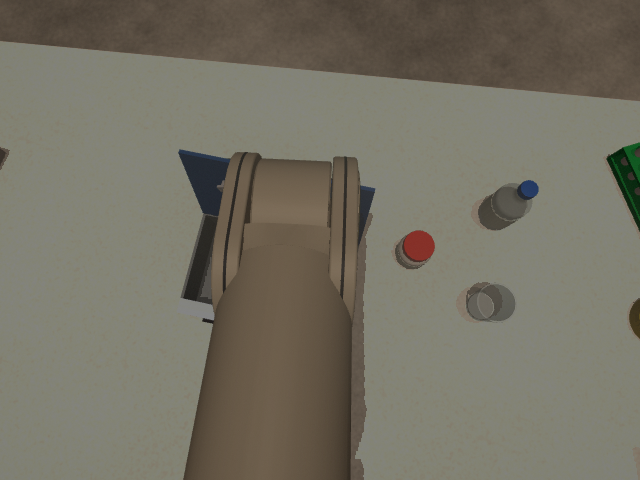

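The wrist view shows the block held square over the right bay, with the divider at column 400 and the adapter at (490,240). The top view shows the wrist reaching over towards the lid. I'll check that clearance before I lower the block.

```bash
python3 - <<'E'
from h import *
im,d,W=cloud('scene'); save('s2',im)
im2,d2,W2=cloud('top')
for A in (W,W2):
    P=A.reshape(-1,3)-[CX,CY,0];c,s=np.cos(TH),np.sin(TH)
    x=c*P[:,0]+s*P[:,1];y=-s*P[:,0]+c*P[:,1];z=P[:,2]
    for lo in np.arange(.2,.62,.03):
        m=(z>lo)&(z<lo+.03)&(abs(x)<.3)&(abs(y)<.25)
        if m.sum()>5: print(round(lo,2),m.sum(),'x',np.round([x[m].min(),x[m].max()],3),'y',np.round([y[m].min(),y[m].max()],3))
    print()
E
```

```text
0.2 3498 x [-0.035  0.157] y [-0.14  0.14]
0.23 2040 x [-0.013  0.131] y [-0.14  0.14]
0.26 1931 x [-0.012  0.132] y [-0.14  0.14]
0.29 520 x [-0.01   0.042] y [-0.108 -0.037]
0.32 932 x [-0.01   0.042] y [-0.108 -0.04 ]
0.35 750 x [-0.021  0.048] y [-0.113 -0.028]
0.38 1143 x [-0.016  0.047] y [-0.112 -0.033]
0.41 1337 x [-0.013  0.046] y [-0.111 -0.021]
0.44 1400 x [-0.009  0.049] y [-0.119 -0.031]
0.47 1569 x [-0.05   0.057] y [-0.126 -0.017]
0.5 2203 x [-0.035  0.06 ] y [-0.125 -0.015]
0.53 389 x [0.024 0.059] y [-0.117 -0.07 ]

0.2 535 x [0.098 0.153] y [-0.141  0.14 ]
0.23 641 x [0.117 0.125] y [-0.141  0.14 ]
0.26 399 x [0.122 0.132] y [-0.14  0.14]
0.44 8 x [0.014 0.036] y [-0.097 -0.094]
0.47 18 x [0.012 0.049] y [-0.098 -0.092]
0.5 25 x [-0.001  0.054] y [-0.1   -0.034]
0.53 5527 x [-0.084  0.055] y [-0.13  -0.018]
0.56 17021 x [-0.159  0.031] y [-0.143 -0.021]
0.59 19062 x [-0.175 -0.054] y [-0.142 -0.049]
```

View pics/s2.png

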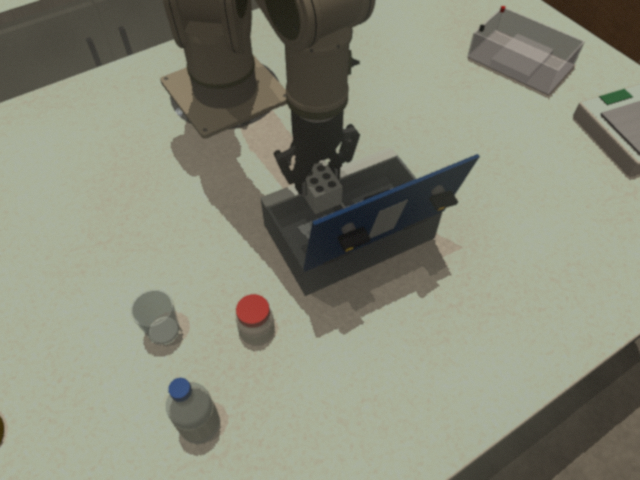

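Emit:
{"fn": "move_arm", "kwargs": {"deltas": [[0,0,0.02,0,0,0,-1],[0,0,0.03,0,0,0,-1],[0,0,0.03,0,0,0,-1],[0,0,0.03,0,0,0,-1],[0,0,0.02,0,0,0,-1],[0,0,0.01,0,0,0,-1],[0,0,0.008,0,0,0,-1],[0,0,0.004,0,0,0,-1],[0,0,0,0,0,0,-1]]}}

```text
clock: 6.98
position: [0.49, -0.0599, 0.0185]
ee_rot: [0.054, 0.999, -0.0, 0.0]
ft_force: [0.0, 0.5, -4.6]
grip_width: 0.578
```

Emit:
{"fn": "move_arm", "kwargs": {"deltas": [[0,0,0.001,0,0,0,-1],[0,0,0.001,0,0,0,-1]]}}

```text
clock: 7.22
position: [0.4901, -0.0599, 0.0166]
ee_rot: [0.054, 0.999, -0.0, 0.0]
ft_force: [-1.8, -0.4, -0.6]
grip_width: 0.573
```

Emit:
{"fn": "move_arm", "kwargs": {"deltas": [[0,0,0,0,0,0,0.5],[0,0,0,0,0,0,0.5],[0,0,0,0,0,0,0.5],[0,0,0,0,0,0,0.5],[0,0,0,0,0,0,0.5]]}}

```text
clock: 7.85
position: [0.4899, -0.0598, 0.0163]
ee_rot: [0.054, 0.999, -0.0, 0.0]
ft_force: [0.0, -0.2, 0.4]
grip_width: 0.746
```

```bash
python3 - <<'E'
from h import *
show()
im,d=viewer.camera('wrist'); save('w3',im)
E
```

```text
t 7.85 p [ 0.4899 -0.0598  0.0163] yawy 83.8 z [ 0. -0. -1.] F [ 0.  -0.2  0.4] g 0.746 j [ 0.64  0.38 -0.69  1.99  0.31  0.88  1.25]
```

View pics/w3.png

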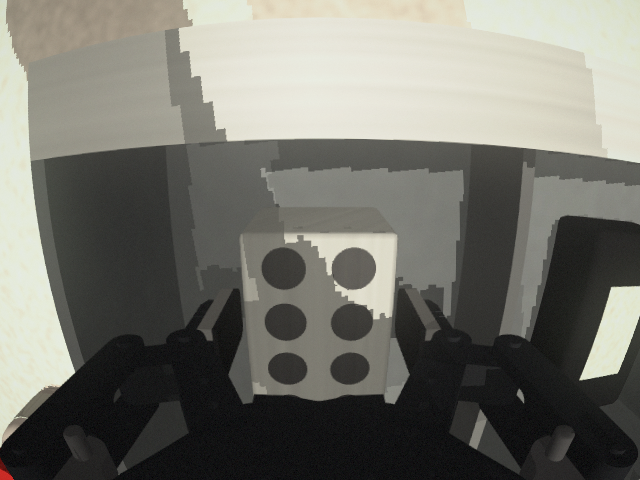

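Emit:
{"fn": "move_arm", "kwargs": {"deltas": [[0,0,-0.01,0,0,0,0.5],[0,0,-0.02,0,0,0,0.5],[0,0,-0.04,0,0,0,0.5],[0,0,-0.05,0,0,0,0.5],[0,0,-0.05,0,0,0,-1],[0,0,-0.05,0,0,0,-1],[0,0,-0.05,0,0,0,-1],[0,0,-0.05,0,0,0,-1],[0,0,0,0,0,0,-1]]}}

```text
clock: 9.02
position: [0.4912, -0.0593, 0.3405]
ee_rot: [0.054, 0.999, -0.001, 0.003]
ft_force: [-0.3, 0.2, -0.6]
grip_width: -0.001
```

```bash
python3 - <<'E'
from h import *
show()
im,d=viewer.camera('wrist'); save('w4',im)
p=c2w(.20,0.0)
q,R=plan([*p[:2],.34],down(90-5.85),8,-1)
print(q)
E
```

```text
t 9.03 p [ 0.4912 -0.0593  0.3405] yawy 83.9 z [ 0.006 -0.002 -1.   ] F [-0.3  0.2 -0.6] g -0.001 j [ 0.77  0.05 -0.76  1.58  0.03  1.52  1.47]
[[-0.0243,0.0088,-0.0002,-0.0,0.0,-0.0,-1],[-0.0244,0.0088,-0.0001,-0.0,0.0,-0.0,-1],[-0.0243,0.0088,-0.0002,-0.0,0.0,-0.0,-1],[-0.0244,0.0088,-0.0002,-0.0,0.0,-0.0,-1],[-0.0243,0.0088,-0.0001,-0.0,0.0,-0.0,-1],[-0.0243,0.0088,-0.0002,-0.0,0.0,-0.0,-1],[-0.0244,0.0087,-0.0002,-0.0,0.0,-0.0,-1],[-0.0243,0.0088,-0.0001,-0.0,0.0,-0.0,-1]]
[ 0.6914547  -0.01040667  0.33996935]
```

View pics/w4.png

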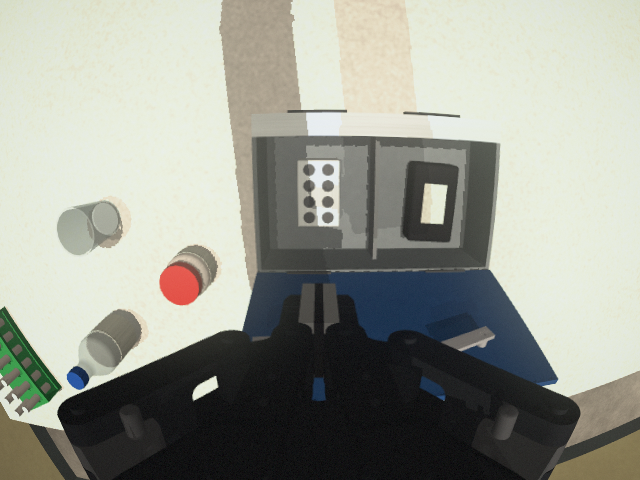

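The wrist view shows the block flat in the right bay at (319,193), and the adapter in the left bay at (432,200). Next I go over and behind the lid.

Emit:
{"fn": "move_arm", "kwargs": {"deltas": [[-0.024,0.009,0,0,0,0,-1],[-0.025,0.009,0,0,0,0,-1],[-0.024,0.009,0,0,0,0,-1],[-0.025,0.009,0,0,0,0,-1],[-0.024,0.009,0,0,0,0,-1],[-0.025,0.008,0,0,0,0,-1],[-0.024,0.009,0,0,0,0,-1],[-0.025,0.008,0,0,0,0,-1],[0,0,0,0,0,0,-1]]}}

```text
clock: 10.2
position: [0.6926, -0.0102, 0.3337]
ee_rot: [0.053, 0.999, 0.0, -0.002]
ft_force: [-0.1, 1.1, -0.4]
grip_width: -0.001
```

```bash
python3 - <<'E'
from h import *
show()
im,d,W=cloud('scene'); save('s3',im)
p=c2w(.20,0.0);print(p)
E
```

```text
t 10.2 p [ 0.6926 -0.0102  0.3337] yawy 83.9 z [-0.003  0.001 -1.   ] F [-0.1  1.1 -0.4] g -0.001 j [ 0.38  0.56 -0.75  1.03  0.37  1.67  1.22]
[ 0.6914605  -0.01036464  0.        ]
```

View pics/s3.png

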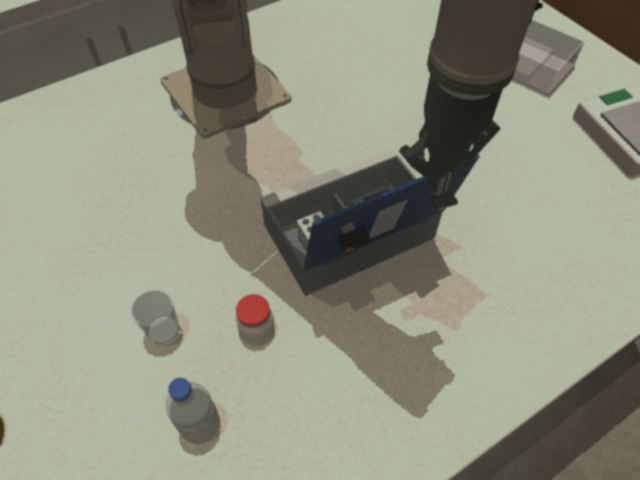

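Emit:
{"fn": "move_arm", "kwargs": {"deltas": [[0,0,0.025,0,0,0,-1],[0,0,0.025,0,0,0,-1],[0,0,0.025,0,0,0,-1],[0,0,0.024,0,0,0,-1],[0.02,0,0,0,0,0,-1],[0.02,0,0,0,0,0,-1],[0.01,0,0,0,0,0,-1],[0.01,0,0,0,0,0,-1],[0.01,0,0,0,0,0,-1],[0.01,0,0,0,0,0,-1]]}}

```text
clock: 11.5
position: [0.6126, -0.0027, 0.2377]
ee_rot: [0.054, 0.999, 0.0, 0.001]
ft_force: [3.1, -1.0, 2.0]
grip_width: -0.003
```

```bash
python3 - <<'E'
from h import *
show()
o=manip.get_obs();P=o['position']-np.array([CX,CY,0]);c,s=np.cos(TH),np.sin(TH)
print('case xy',c*P[0]+s*P[1],-s*P[0]+c*P[1])
im,d,W=cloud('scene'); save('s4',im)
E
```

```text
t 11.5 p [ 0.6126 -0.0027  0.2377] yawy 83.8 z [ 0.001 -0.    -1.   ] F [ 3.1 -1.   2. ] g -0.003 j [ 0.53  0.41 -0.8   1.45  0.29  1.4   1.19]
case xy 0.12078110060916564 -0.0004513982047869465
```

View pics/s4.png

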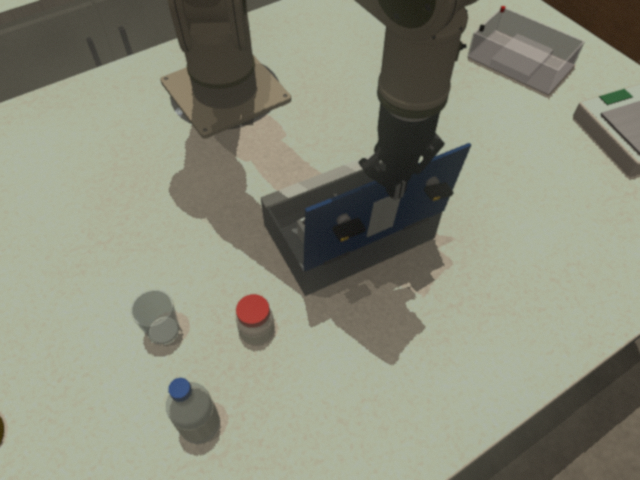

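The scene view shows the finger tips behind the lid's free edge at (398,190). The lid is now almost vertical, and the wrist force is 3 N. I'll work out the rest of the arc.

```bash
python3 - <<'E'
from h import *
# case-plane path (x,z) of TCP ; tool x=-case x, tool z = -z
r=.147
def tcp(t): return np.array([.09-r*np.cos(t)+.003*np.sin(t)+.011,.088+r*np.sin(t)+.003*np.cos(t)])
ths=[1.57-.065*i for i in range(0,25)]+[0]
pts=[np.array([.1208,.2377]),np.array([.112,.236])]+[tcp(max(t,0)) for t in ths]
pts=np.array(pts);D=np.diff(pts,axis=0)
rows=[[round(float(-d[0]),3),0,round(float(-d[1]),3)] for d in D]
for t,rw,p in zip([9,9]+ths,rows,pts[1:]): print(round(t,2),rw,np.round(p,3))
E
```

```text
9 [0.009, 0, 0.002] [0.112 0.236]
9 [0.008, 0, 0.001] [0.104 0.235]
1.57 [0.01, 0, 0.0] [0.094 0.235]
1.51 [0.01, 0, 0.001] [0.085 0.234]
1.44 [0.009, 0, 0.001] [0.075 0.233]
1.38 [0.009, 0, 0.002] [0.066 0.231]
1.31 [0.009, 0, 0.003] [0.057 0.228]
1.25 [0.009, 0, 0.003] [0.048 0.225]
1.18 [0.009, 0, 0.004] [0.039 0.221]
1.11 [0.009, 0, 0.004] [0.03  0.217]
1.05 [0.008, 0, 0.005] [0.022 0.212]
0.99 [0.008, 0, 0.005] [0.014 0.207]
0.92 [0.008, 0, 0.006] [0.007 0.201]
0.85 [0.007, 0, 0.006] [-0.     0.195]
0.79 [0.007, 0, 0.007] [-0.007  0.188]
0.73 [0.006, 0, 0.007] [-0.013  0.18 ]
0.66 [0.006, 0, 0.008] [-0.019  0.173]
0.59 [0.005, 0, 0.008] [-0.024  0.165]
0.53 [0.005, 0, 0.008] [-0.029  0.157]
0.47 [0.004, 0, 0.009] [-0.033  0.148]
0.4 [0.004, 0, 0.009] [-0.037  0.139]
0.33 [0.003, 0, 0.009] [-0.04  0.13]
0.27 [0.002, 0, 0.009] [-0.042  0.121]
0.21 [0.002, 0, 0.009] [-0.044  0.111]
0.14 [0.001, 0, 0.009] [-0.045  0.102]
0.07 [0.001, 0, 0.01] [-0.046  0.092]
0.01 [0.0, 0, 0.001] [-0.046  0.091]
```

Emit:
{"fn": "move_arm", "kwargs": {"deltas": [[0.009,0,0.002,0,0,0,-1],[0.008,0,0.001,0,0,0,-1],[0.01,0,0,0,0,0,-1],[0.01,0,0.001,0,0,0,-1],[0.009,0,0.001,0,0,0,-1],[0.009,0,0.002,0,0,0,-1],[0.009,0,0.003,0,0,0,-1],[0.009,0,0.003,0,0,0,-1],[0.009,0,0.004,0,0,0,-1],[0.009,0,0.004,0,0,0,-1]]}}

```text
clock: 12.8
position: [0.5216, 0.0072, 0.2159]
ee_rot: [0.054, 0.999, -0.0, -0.0]
ft_force: [1.8, -2.1, -0.3]
grip_width: 0.001
```

```bash
cat >> h.py <<'E'
def case(p):
    P=np.array(p)-np.array([CX,CY,0]);c,s=np.cos(TH),np.sin(TH)
    return np.stack([c*P[...,0]+s*P[...,1],-s*P[...,0]+c*P[...,1],P[...,2]],-1)
E
python3 - <<'E'
from h import *
show();print(case(manip.get_obs()['position']))
im,d,W=cloud('scene'); save('s5',im)
E
```

```text
t 12.8 p [0.5216 0.0072 0.2159] yawy 83.8 z [-0. -0. -1.] F [ 1.8 -2.1 -0.3] g 0.001 j [ 0.66  0.2  -0.84  1.72  0.16  1.29  1.24]
[2.92097206e-02 1.67655601e-04 2.15935772e-01]
```

View pics/s5.png

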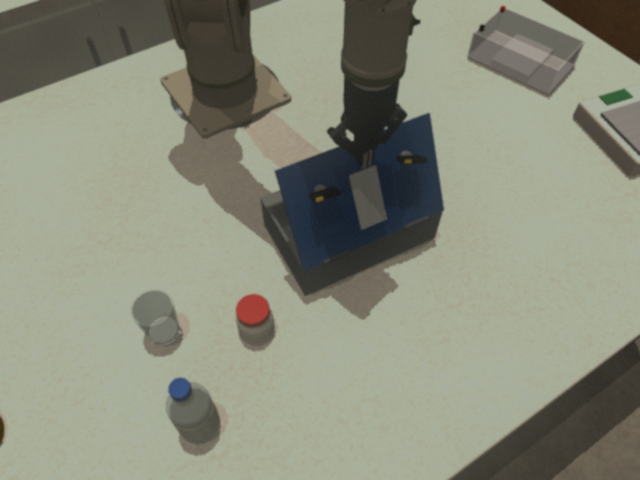

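The scene view shows the lid following the tips at (368,165), at roughly 1.1 rad. I keep going along the arc.

Emit:
{"fn": "move_arm", "kwargs": {"deltas": [[0.008,0,0.005,0,0,0,-1],[0.008,0,0.005,0,0,0,-1],[0.008,0,0.006,0,0,0,-1],[0.007,0,0.006,0,0,0,-1],[0.007,0,0.007,0,0,0,-1],[0.006,0,0.007,0,0,0,-1],[0.006,0,0.008,0,0,0,-1],[0.005,0,0.008,0,0,0,-1],[0.005,0,0.008,0,0,0,-1],[0.004,0,0.009,0,0,0,-1]]}}

```text
clock: 14.1
position: [0.4583, 0.014, 0.1467]
ee_rot: [0.054, 0.999, -0.0, -0.0]
ft_force: [-0.3, 0.0, 1.6]
grip_width: 0.004
```

Emit:
{"fn": "move_arm", "kwargs": {"deltas": [[0.004,0,0.009,0,0,0,-1],[0.003,0,0.009,0,0,0,-1],[0.002,0,0.009,0,0,0,-1],[0.002,0,0.009,0,0,0,-1],[0.001,0,0.006,0,0,0,-1],[0.001,0,0.005,0,0,0,-1]]}}

```text
clock: 14.85
position: [0.4457, 0.0154, 0.0999]
ee_rot: [0.054, 0.999, 0.0, -0.0]
ft_force: [-0.2, -0.6, -0.9]
grip_width: 0.002
```

```bash
python3 - <<'E'
from h import *
show();print(case(manip.get_obs()['position']))
im,d,W=cloud('scene'); save('s6',im)
E
```

```text
t 14.85 p [0.4457 0.0154 0.0999] yawy 83.8 z [-0.  0. -1.] F [-0.2 -0.6 -0.9] g 0.002 j [ 0.69  0.14 -0.86  2.03  0.13  1.02  1.23]
[-0.04713397  0.00063614  0.09993834]
```

View pics/s6.png

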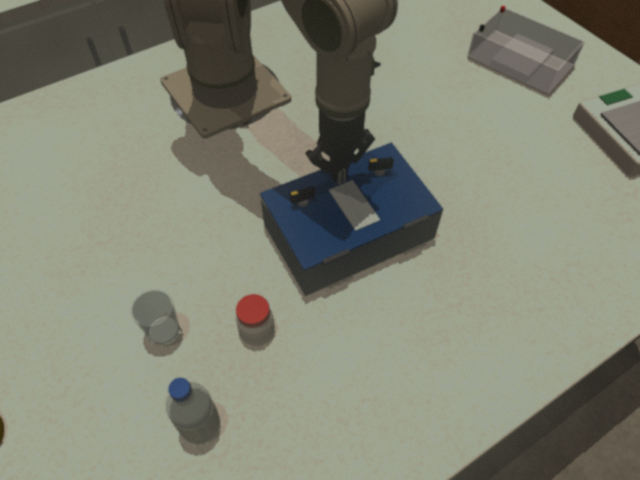

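The lid is nearly shut at (350,205), so I press it down softly until the force rises.

Emit:
{"fn": "move_arm", "kwargs": {"deltas": [[0,0,0.004,0,0,0,-1],[0,0,0.003,0,0,0,-1],[0,0,0.002,0,0,0,-1],[0,0,0,0,0,0,-1]]}}

```text
clock: 15.4
position: [0.4457, 0.0154, 0.0913]
ee_rot: [0.054, 0.999, -0.0, 0.0]
ft_force: [-0.0, -0.7, -0.0]
grip_width: -0.001
```

Emit:
{"fn": "move_arm", "kwargs": {"deltas": [[0,0,0.001,0,0,0,-1],[0,0,0,0,0,0,-1],[0,0,0,0,0,0,-1]]}}

```text
clock: 15.78
position: [0.4458, 0.0154, 0.091]
ee_rot: [0.054, 0.999, -0.0, 0.0]
ft_force: [-5.2, -0.1, 11.6]
grip_width: 0.001
```

Emit:
{"fn": "move_arm", "kwargs": {"deltas": [[0,0,0,0,0,0,-1],[0,0,-0.01,0,0,0,-1],[0,0,-0.03,0,0,0,-1],[0,0,-0.04,0,0,0,0],[0,0,-0.04,0,0,0,0],[-0.02,0,-0.03,0,0,0,0],[0,0,0,0,0,0,0],[0,0,0,0,0,0,0]]}}

```text
clock: 16.77
position: [0.4651, 0.0134, 0.2398]
ee_rot: [0.054, 0.999, 0.0, -0.0]
ft_force: [0.8, -0.8, -0.2]
grip_width: 0.5
```

```bash
cat >> h.py <<'E'
def wcloud():
    o=manip.get_obs(); im,d=viewer.camera('wrist'); c=viewer.calibration('wrist')
    v,u=np.mgrid[0:480,0:640]; a=(u-c['cx'])/c['fx'];b=(v-c['cy'])/c['fy'];r=np.hypot(a,b)+1e-9
    k=np.tan(r)/r; P=np.stack([a*k*d,b*k*d,d],-1); T=np.array(c['T_tool_cam'])
    P=P@T[:3,:3].T+T[:3,3]; W=Ro.from_quat(o['ee_rot']).apply(P.reshape(-1,3)).reshape(P.shape)+o['position']
    W[d==0]=np.nan
    return im,d,W
E
python3 - <<'E'
from h import *
show()
im,d,W=wcloud(); save('w7',im); np.savez('pics/w7.npz',im=im,W=W)
im2,d2,W2=cloud('scene'); save('s7',im2)
for nm,A,I in(('w',W,im),('s',W2,im2)):
    C=case(A.reshape(-1,3))
    m=(abs(C[:,0]-0.02)<.05)&(abs(C[:,1])<.03);print(nm,'lid z',np.nanmedian(C[m,2]))
    for x0 in (-.055,.0,.04,.075):
        q=(abs(C[:,0]-x0)<.01)&(abs(C[:,1])<.05)&(C[:,2]<.11);print('  lid z at',x0,np.nanmedian(C[q,2]) if q.any() else None)
    for sgn in (1,-1):
        m=(C[:,2]>.118)&(C[:,2]<.135)&(np.hypot(C[:,0]+.035,C[:,1]-.08*sgn)<.05)
        Q=C[m];print(sgn,m.sum(),np.median(Q[:,2]) if len(Q) else None)
        if len(Q)>10:
            r=cv2.minAreaRect((Q[:,:2]*1000).astype(np.float32));print(np.round(np.ravel(r[0]),1),np.round(r[1],1),round(r[2],1))
            I2=I.reshape(-1,3)[m].astype(int); y=(I2[:,0]>I2[:,2]*1.6)&(I2[:,0]>90); print('yellow',y.sum(),np.round(np.median(Q[y],0),4) if y.any() else '')
E
```

```text
t 16.77 p [0.4651 0.0134 0.2398] yawy 83.8 z [-0.001  0.    -1.   ] F [ 0.8 -0.8 -0.2] g 0.5 j [ 0.74  0.02 -0.86  1.81  0.02  1.32  1.34]
w lid z 0.09302107917862779
  lid z at -0.055 0.09179264846383225
  lid z at 0.0 0.09243636165217331
  lid z at 0.04 0.09260854576781807
  lid z at 0.075 0.09191711129515734
1 819 0.12645901683022245
[-34.7  77.9] [44.9 10.4] 72.5
yellow 152 [-0.0391  0.0643  0.1276]
-1 871 0.12609943468694798
[-34.4 -80.6] [45.9 10.8] 84.4
yellow 125 [-0.0359 -0.0959  0.1277]
s lid z 0.38098116280902744
  lid z at -0.055 0.09199836425033954
  lid z at 0.0 0.09260921561677082
  lid z at 0.04 0.09274896121940462
  lid z at 0.075 0.09189784955219849
1 158 0.1258218806095514
[-33.4  79.8] [45.  11.6] 72.8
yellow 12 [-0.0403  0.0645  0.128 ]
-1 171 0.12564412854608212
[-34.  -80.7] [44.1 11.4] 83.2
yellow 2 [-0.0379 -0.0947  0.1275]
```

View pics/w7.png

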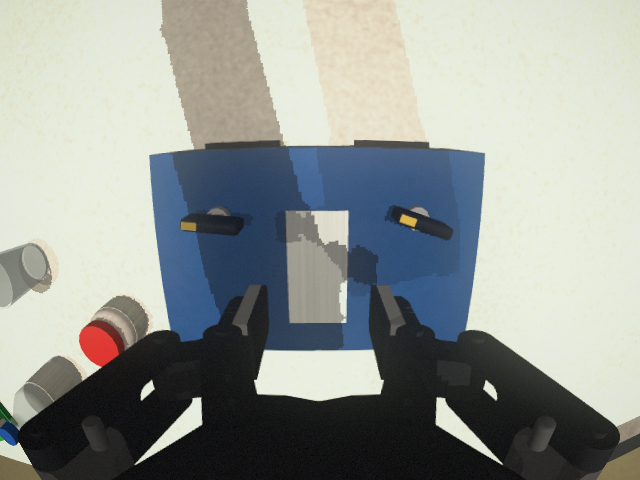

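View pics/s7.png

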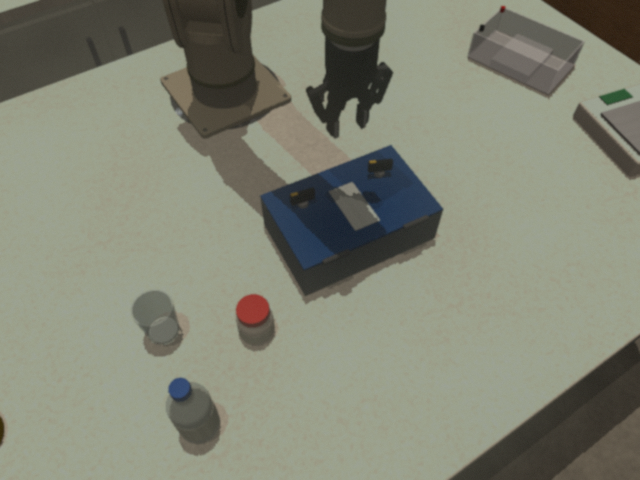

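The wrist view shows the lid shut and flat, and depth puts its top at 0.092. The left wing is at (423,222), turned about 0.30 rad. The right wing is at (211,225), turned about 0.11 rad. Both yellow marks point towards -y, as they should. I take the left wing first.

```bash
python3 - <<'E'
from h import *
p=c2w(-.034,.079); print(p)
q,R=plan([*p[:2],.18],down(72.6-90-5.85),11,0)
print(q)
E
```

```text
[0.46672075 0.09205139 0.        ]
[[0.0006,0.0071,0.0054,-0.0,-0.0,9.7,0],[0.0018,0.007,0.0054,-0.0,-0.0,9.7,0],[0.0029,0.0065,0.0054,-0.0,-0.0,9.7,0],[0.004,0.006,0.0054,-0.0,-0.0,9.7,0],[0.0049,0.0052,0.0054,-0.0,-0.0,9.7,0],[0.0057,0.0043,0.0054,-0.0,-0.0,9.7,0],[0.0064,0.0032,0.0054,-0.0,-0.0,9.7,0],[0.0068,0.0022,0.0054,-0.0,-0.0,9.7,0],[0.0071,0.0009,0.0055,-0.0,-0.0,9.7,0],[0.0072,-0.0002,0.0054,-0.0,-0.0,9.7,0]]
[[0.007,-0.0015,0.0054,-0.0,-0.0,9.7,0]]
[0.46669593 0.09207436 0.17996188]
```

Emit:
{"fn": "move_arm", "kwargs": {"deltas": [[0.001,0.007,0.005,0,0,9.7,0],[0.002,0.007,0.005,0,0,9.7,0],[0.003,0.007,0.005,0,0,9.7,0],[0.004,0.006,0.006,0,0,9.7,0],[0.005,0.005,0.006,0,0,9.7,0],[0.006,0.004,0.006,0,0,9.7,0],[0.006,0.003,0.006,0,0,9.7,0],[0.007,0.002,0.005,0,0,9.7,0],[0.007,0.001,0.005,0,0,9.7,0],[0.007,0,0.005,0,0,9.7,0]]}}

```text
clock: 18.12
position: [0.4656, 0.0849, 0.1854]
ee_rot: [0.785, 0.619, -0.001, -0.0]
ft_force: [-0.5, 0.1, 0.1]
grip_width: 0.5
```

Emit:
{"fn": "move_arm", "kwargs": {"deltas": [[0.007,-0.001,0.005,0,0,9.7,0],[0,0,0,0,0,0,0],[0,0,0,0,0,0,0]]}}

```text
clock: 18.5
position: [0.4668, 0.0915, 0.1811]
ee_rot: [0.832, 0.554, -0.0, -0.0]
ft_force: [-0.1, -0.3, 0.5]
grip_width: 0.505
```

```bash
python3 - <<'E'
from h import *
show()
im,d,W=wcloud(); save('w8',im)
C=case(W.reshape(-1,3))
m=(C[:,2]>.118)&(C[:,2]<.135)&(np.hypot(C[:,0]+.035,C[:,1]-.08)<.035)
r=cv2.minAreaRect((C[m,:2]*1000).astype(np.float32));print(m.sum(),r)
p=c2w(-.034,.079)
plan([*p[:2],.106],down(72.6-90-5.85),4,0)
E
```

```text
t 18.5 p [0.4668 0.0915 0.1811] yawy -22.7 z [-0. -0. -1.] F [-0.1 -0.3  0.5] g 0.505 j [ 0.55  0.11 -0.87  1.87  0.09  1.2  -0.75]
1388 ((-34.049320220947266, 79.18276977539062), (46.22562789916992, 10.307244300842285), 71.69774627685547)
[[0.0001,-0.0001,0.0188,-0.0,0.0,0.1,0],[0.0002,-0.0001,0.0188,-0.0,0.0,0.1,0],[0.0001,-0.0001,0.0188,-0.0,0.0,0.1,0],[0.0001,-0.0001,0.0189,-0.0,0.0,0.1,0]]
```

View pics/w8.png

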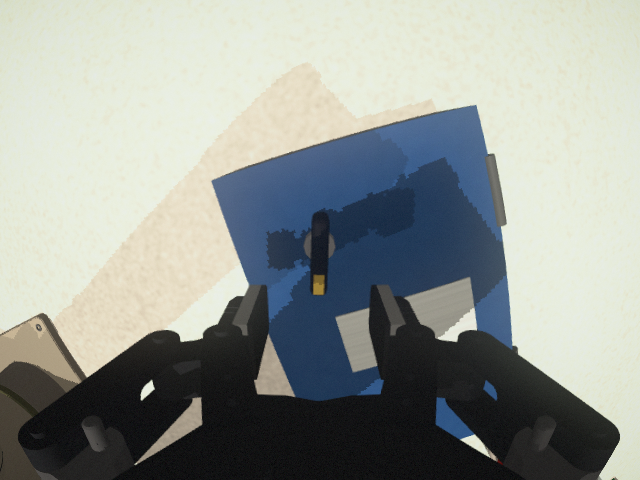

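The wrist view shows the wing upright at column 320, centred between the fingers. I go down, grip it and turn.

Emit:
{"fn": "move_arm", "kwargs": {"deltas": [[0,0,0.019,0,0,0,0],[0,0,0.019,0,0,0,0],[0,0,0.019,0,0,0.5,0],[0,0,0.018,0,0,0.5,0],[0,0,0,0,0,0,-1],[0,0,0,0,0,0,-1],[0,0,0,0,0,0,-1],[0,0,0,0,0,0,-1],[0,0,0,0,0,0,-1]], "force": 40}}

```text
clock: 19.68
position: [0.4673, 0.0918, 0.1068]
ee_rot: [0.838, 0.546, 0.0, 0.0]
ft_force: [-1.8, -0.2, 4.2]
grip_width: 0.106
```

Emit:
{"fn": "move_arm", "kwargs": {"deltas": [[0,0,0,0,0,5,-1],[0,0,0,0,0,8,-1],[0,0,0,0,0,8,-1]]}}

```text
clock: 20.05
position: [0.4672, 0.0919, 0.1068]
ee_rot: [0.924, 0.382, 0.0, 0.0]
ft_force: [-2.7, 0.7, 6.1]
grip_width: 0.109
```

```bash
python3 - <<'E'
from h import *
show(); print(manip.get_obs()['torque'])
E
```

```text
t 20.05 p [0.4672 0.0919 0.1068] yawy -45.1 z [ 0.001 -0.    -1.   ] F [-2.7  0.7  6.1] g 0.109 j [ 0.46  0.2  -0.81  1.96  0.17  1.05 -1.21]
[-0.03425286  0.53458363  0.06161127]
```

Emit:
{"fn": "move_arm", "kwargs": {"deltas": [[0,0,0,0,0,8,-1],[0,0,0,0,0,8,-1],[0,0,0,0,0,8,-1],[0,0,0,0,0,8,-1],[0,0,0,0,0,8,-1],[0,0,0,0,0,6,-1],[0,0,0,0,0,3,-1],[0,0,0,0,0,2,-1],[0,0,0,0,0,0,-1]]}}

```text
clock: 21.18
position: [0.4671, 0.0922, 0.1068]
ee_rot: [0.999, -0.051, 0.0, -0.0]
ft_force: [-1.9, 0.7, 5.5]
grip_width: 0.101
```

```bash
python3 - <<'E'
from h import *
show(); print(manip.get_obs()['torque'])
E
```

```text
t 21.18 p [0.4671 0.0922 0.1068] yawy -95.9 z [ 0.001  0.    -1.   ] F [-1.9  0.7  5.5] g 0.101 j [ 0.37  0.18 -0.7   1.96  0.14  1.04 -2.07]
[ 0.24398832  0.61194954 -0.00403269]
```

Emit:
{"fn": "move_arm", "kwargs": {"deltas": [[0,0,0,0,0,0,0],[0,0,0,0,0,0,0],[0,0,0,0,0,0,0],[0,0,-0.02,0,0,0,0],[0,0,-0.03,0,0,0,0],[0,0,-0.03,0,0,0,0],[0,0,0,0,0,0,0]]}}

```text
clock: 22.05
position: [0.4683, 0.0921, 0.1883]
ee_rot: [0.999, -0.051, 0.002, -0.0]
ft_force: [0.7, -0.2, -0.6]
grip_width: 0.501
```

```bash
python3 - <<'E'
from h import *
show()
im,d,W=wcloud(); save('w9',im)
C=case(W.reshape(-1,3))
m=(C[:,2]>.118)&(C[:,2]<.135)&(np.hypot(C[:,0]+.035,C[:,1]-.08)<.035)
r=cv2.minAreaRect((C[m,:2]*1000).astype(np.float32));print(m.sum(),r)
p=c2w(-.0345,-.0806)
plan([*p[:2],.18],down(84-90-5.85),10,0)
E
```

```text
t 22.05 p [0.4683 0.0921 0.1883] yawy -95.9 z [ 0.004  0.    -1.   ] F [ 0.7 -0.2 -0.6] g 0.501 j [ 0.4   0.08 -0.71  1.87  0.06  1.21 -2.01]
1323 ((-33.39546203613281, 78.49371337890625), (10.299460411071777, 44.873043060302734), 89.70654296875)
[[-0.0001,0.0159,0.0007,0.0,-0.0,-8.4,0],[-0.0025,0.0158,0.0007,0.0,-0.0,-8.4,0],[-0.0047,0.0152,0.0007,0.0,-0.0,-8.4,0],[-0.0069,0.0144,0.0007,0.0,-0.0,-8.4,0],[-0.0089,0.0132,0.0007,0.0,-0.0,-8.4,0],[-0.0108,0.0118,0.0006,0.0,-0.0,-8.4,0],[-0.0123,0.01,0.0007,0.0,-0.0,-8.4,0],[-0.0137,0.0082,0.0007,0.0,-0.0,-8.4,0],[-0.0148,0.006,0.0007,0.0,-0.0,-8.4,0],[-0.0154,0.0039,0.0007,0.0,-0.0,-8.4,0]]
```

View pics/w9.png

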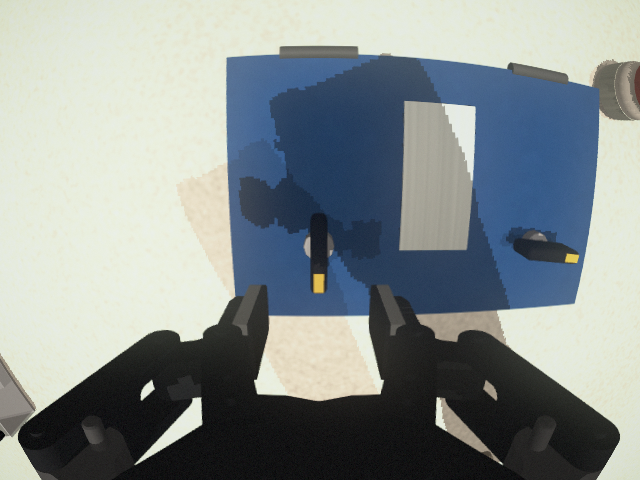

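The left wing at (319,252) is now square to the front edge, 1.57 within about 0.01, with its yellow mark to the front. The right wing at (548,248) is next.

Emit:
{"fn": "move_arm", "kwargs": {"deltas": [[0,0.016,0.001,0,0,-8.4,0],[-0.002,0.016,0.001,0,0,-8.4,0],[-0.005,0.015,0.001,0,0,-8.4,0],[-0.007,0.014,0.001,0,0,-8.4,0],[-0.009,0.013,0.001,0,0,-8.4,0],[-0.011,0.012,0.001,0,0,-8.4,0],[-0.012,0.01,0.001,0,0,-8.4,0],[-0.014,0.008,0,0,0,-8.4,0],[-0.015,0.006,0,0,0,-8.4,0],[-0.015,0.004,0,0,0,-8.4,0]]}}

```text
clock: 23.35
position: [0.4486, -0.0669, 0.1781]
ee_rot: [0.775, 0.632, -0.001, -0.001]
ft_force: [0.9, -1.2, -0.4]
grip_width: 0.501
```

Emit:
{"fn": "move_arm", "kwargs": {"deltas": [[0,0,0,0,0,0,0],[0,0,0,0,0,0,0]]}}

```text
clock: 23.6
position: [0.4491, -0.0656, 0.1788]
ee_rot: [0.777, 0.629, -0.0, -0.0]
ft_force: [0.3, 0.7, 1.3]
grip_width: 0.503
```

```bash
python3 - <<'E'
from h import *
show()
im,d,W=wcloud(); save('w10',im)
C=case(W.reshape(-1,3))
m=(C[:,2]>.118)&(C[:,2]<.135)&(np.hypot(C[:,0]+.035,C[:,1]+.08)<.035)
r=cv2.minAreaRect((C[m,:2]*1000).astype(np.float32));print(m.sum(),r)
p=c2w(r[0][0]/1000,r[0][1]/1000)
plan([*p[:2],.106],down(84-90-5.85),4,0)
E
```

```text
t 23.6 p [ 0.4491 -0.0656  0.1788] yawy -12.0 z [-0.001  0.    -1.   ] F [0.3 0.7 1.3] g 0.503 j [ 0.64  0.03 -0.59  1.93  0.02  1.19 -0.17]
1406 ((-34.44075393676758, -80.71485900878906), (44.9923095703125, 10.291298866271973), 84.31703186035156)
[[-0.0003,0.0003,0.0182,-0.0,-0.0,-0.0,0],[-0.0003,0.0002,0.0183,-0.0,-0.0,-0.0,0],[-0.0002,0.0003,0.0182,-0.0,-0.0,-0.0,0],[-0.0003,0.0003,0.0182,-0.0,-0.0,-0.0,0]]
```

View pics/w10.png

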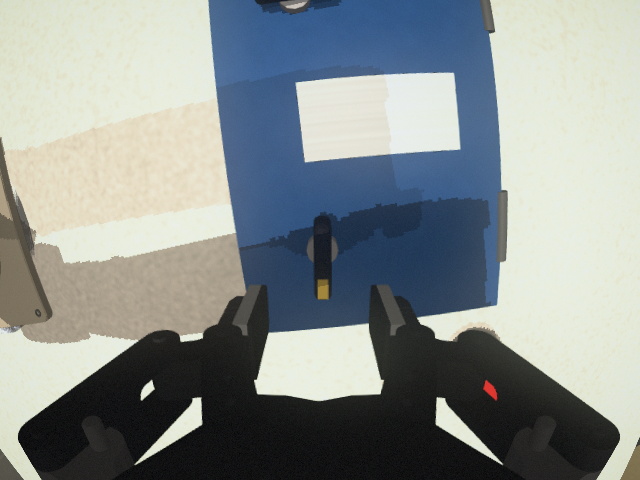

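The right wing stands at column 322, in line with the jaws.

Emit:
{"fn": "move_arm", "kwargs": {"deltas": [[-0.001,0.001,0.018,0,0,0,0],[0,0,0.018,0,0,0,0],[0,0,0.018,0,0,0,0],[0,0,0.018,0,0,0,0],[0,0,0,0,0,0,-1],[0,0,0,0,0,0,-1],[0,0,0,0,0,0,-1],[0,0,0,0,0,0,-1],[0,0,0,0,0,0,-1]], "force": 40}}

```text
clock: 24.78
position: [0.4508, -0.0673, 0.1079]
ee_rot: [0.776, 0.63, 0.001, 0.001]
ft_force: [3.7, 3.1, 0.7]
grip_width: 0.106
```

Emit:
{"fn": "move_arm", "kwargs": {"deltas": [[0,0,0,0,0,5,-1],[0,0,0,0,0,8,-1],[0,0,0,0,0,8,-1],[0,0,0,0,0,8,-1]]}}

```text
clock: 25.28
position: [0.4508, -0.0672, 0.1079]
ee_rot: [0.91, 0.414, 0.001, 0.0]
ft_force: [3.6, 2.7, 1.8]
grip_width: 0.108
```

```bash
python3 - <<'E'
from h import *
show(); print(manip.get_obs()['torque'])
E
```

```text
t 25.27 p [ 0.4508 -0.0672  0.1079] yawy -41.1 z [ 0.001  0.    -1.   ] F [3.6 2.7 1.8] g 0.108 j [ 0.59  0.11 -0.56  2.01  0.07  1.03 -0.73]
[ 0.68777156 -0.63872131  0.08116107]
```

Emit:
{"fn": "move_arm", "kwargs": {"deltas": [[0,0,0,0,0,8,-1],[0,0,0,0,0,8,-1],[0,0,0,0,0,8,-1],[0,0,0,0,0,8,-1],[0,0,0,0,0,8,-1],[0,0,0,0,0,8,-1],[0,0,0,0,0,4,-1],[0,0,0,0,0,3,-1],[0,0,0,0,0,0,-1]]}}

```text
clock: 26.4
position: [0.4508, -0.067, 0.1079]
ee_rot: [0.999, -0.051, 0.001, -0.0]
ft_force: [3.5, 5.1, 2.4]
grip_width: 0.103
```

Emit:
{"fn": "move_arm", "kwargs": {"deltas": [[0,0,0,0,0,0,0],[0,0,0,0,0,0,0],[0,0,0,0,0,0,0],[0,0,-0.02,0,0,0,0],[0,0,-0.03,0,0,0,0],[0,0,-0.04,0,0,0,0],[0,0,-0.04,0,0,0,0],[0,0,0,0,0,0,0],[0,0,0,0,0,0,0]]}}

```text
clock: 27.52
position: [0.4497, -0.0676, 0.2366]
ee_rot: [0.999, -0.051, -0.0, 0.0]
ft_force: [0.4, 0.0, -0.6]
grip_width: 0.5
```

```bash
python3 - <<'E'
from h import *
show()
im,d,W=wcloud(); save('w11',im)
im2,d2,W2=cloud('scene'); save('s11',im2)
for A in (W,W2):
  C=case(A.reshape(-1,3))
  for s in(1,-1):
    m=(C[:,2]>.118)&(C[:,2]<.135)&(np.hypot(C[:,0]+.035,C[:,1]-.08*s)<.035)
    if m.sum()>10: print(s,m.sum(),cv2.minAreaRect((C[m,:2]*1000).astype(np.float32)))
  for x0 in (-.07,0,.04,.08):
    q=(abs(C[:,0]-x0)<.008)&(abs(C[:,1])<.05)&(C[:,2]<.11);print(x0,np.nanmedian(C[q,2]) if q.any() else None)
E
```

```text
t 27.52 p [ 0.4497 -0.0676  0.2366] yawy -95.9 z [-0.001 -0.    -1.   ] F [ 0.4  0.  -0.6] g 0.5 j [ 0.55 -0.02 -0.49  1.85 -0.01  1.31 -1.61]
1 799 ((-33.670448303222656, 77.72697448730469), (10.753268241882324, 45.87546920776367), 88.89830017089844)
-1 831 ((-33.5955810546875, -80.81491088867188), (45.698970794677734, 9.261570930480957), 0.057698268443346024)
-0.07 0.09175104108342197
0 0.09241165499363144
0.04 0.0924339550239448
0.08 0.09188765036815025
1 143 ((-33.45405197143555, 79.05155944824219), (10.912628173828125, 45.706722259521484), 89.98843383789062)
-1 146 ((-33.08484649658203, -80.32365417480469), (46.574424743652344, 10.725483894348145), 0.6278300285339355)
-0.07 0.09195502539388434
0 0.09268975897322387
0.04 0.09263666194968359
0.08 0.09188306407344941
```

View pics/w11.png

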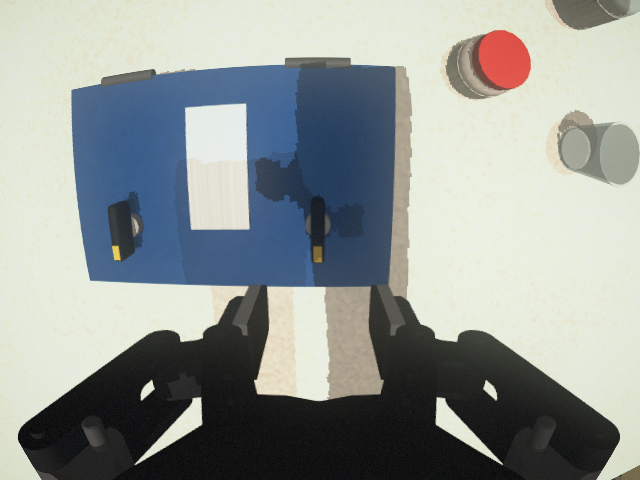

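View pics/s11.png

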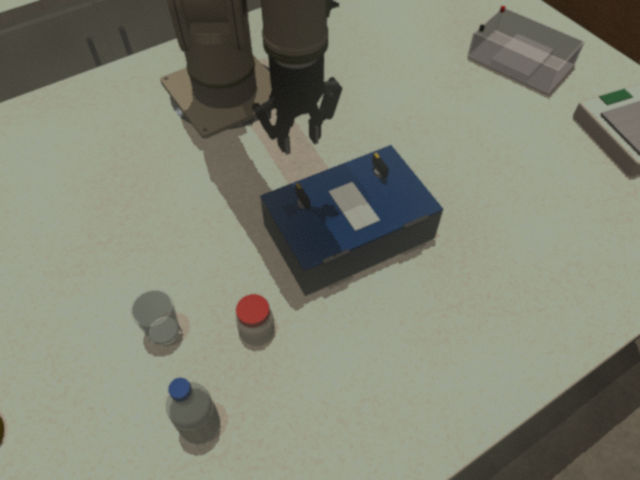

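The wrist view shows both wings, at (121,231) and (318,229), square to the front edge with their yellow marks to the front. The lid is flat and the bystanders are where they started. The arm is clear of everything, so I hand in.

```bash
python3 -c "
from workcell import manip
print(manip.hand_in())"
```

```text
the job is handed in; nothing more can be done
None
```

I set the block down flat in the right bay, shut the lid slowly to its stop, turned both wing knobs clockwise to their stops and handed the job in at about 27.5 s; it reported no verdict.

**Block:** it touched the bay floor gently. A wrist picture before the lid was shut showed it flat in the right bay, with the adapter in the left bay.

**Lid:** pushed shut at about 0.5 rad/s and pressed with about 12 N at the stop. Depth puts its top at 92–93 mm from front to hinge, so it is level; nominal is about 91 mm, within the calibration error.

**Wings:** both are within about 0.02 rad of 1.57, with the yellow marks to the front. The tongues are hidden, so I judged their position from the wings alone.

**Bystanders:** the last pictures show the beaker, jar and bottle standing where they began. I could not see the adapter or block once the lid was shut. The gripper is open, about 110 mm above the wing tops, and the wrist force is near zero.

None of the checks failed. The left and right cameras' wing readings differed by at most about 1°.

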